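# Line up the seasoning pots on the serving board

## Task

Line up the four steel seasoning pots on the serving board in order of size, one upright in the middle of each cork disc, with the smallest on the disc next to the stack of side dishes and each next one larger, so the largest ends beside the spoon caddy. Set each pot down on its cork; do not drop it.

Things in the scene. Friction and masses are not known exactly. Their poses are not given: they have to be found in the camera images.
- pot_1: the smallest of four closed round stainless-steel seasoning pots, loose and upright: straight body 40 mm in diameter and 45 mm high, lid flush and fixed on (never comes off), with a small black knob 16 mm in diameter and 14 mm high in the middle of the lid (59 mm high in all); it can be gripped round the body. Origin: centre of its underside; z up along its axis. Mass between about 80 and 170 g
- pot_2: the second smallest of four closed round stainless-steel seasoning pots, loose and upright: straight body 47 mm in diameter and 65 mm high, lid flush and fixed on (never comes off), with a small black knob 16 mm in diameter and 14 mm high in the middle of the lid (79 mm high in all); it can be gripped round the body. Origin: centre of its underside; z up along its axis. Mass between about 125 and 255 g
- pot_3: the second largest of four closed round stainless-steel seasoning pots, loose and upright: straight body 54 mm in diameter and 85 mm high, lid flush and fixed on (never comes off), with a small black knob 16 mm in diameter and 14 mm high in the middle of the lid (99 mm high in all); it can be gripped round the body. Origin: centre of its underside; z up along its axis. Mass between about 180 and 365 g
- pot_4: the largest of four closed round stainless-steel seasoning pots, loose and upright: straight body 61 mm in diameter and 105 mm high, lid flush and fixed on (never comes off), with a small black knob 16 mm in diameter and 14 mm high in the middle of the lid (119 mm high in all); it can be gripped round the body. Origin: centre of its underside; z up along its axis. Mass between about 250 and 505 g
- mark_a: one of four alike cork discs, 76 mm in diameter, fixed 95 mm apart in a straight row on a brown wooden serving board (385 x 110 x 12 mm, fixed); this one is at the board's +y end. Origin: centre of its underside, on the board's upper face, 12 mm above the table; the cork's top is 2 mm above the origin; z up, y along the row towards mark_a's end
- mark_b: one of four alike cork discs, 76 mm in diameter, fixed 95 mm apart in a straight row on a brown wooden serving board (385 x 110 x 12 mm, fixed); this one is at the board's +y side of the middle. Origin: centre of its underside, on the board's upper face, 12 mm above the table; the cork's top is 2 mm above the origin; z up, y along the row towards mark_a's end
- mark_c: one of four alike cork discs, 76 mm in diameter, fixed 95 mm apart in a straight row on a brown wooden serving board (385 x 110 x 12 mm, fixed); this one is at the board's -y side of the middle. Origin: centre of its underside, on the board's upper face, 12 mm above the table; the cork's top is 2 mm above the origin; z up, y along the row towards mark_a's end
- mark_d: one of four alike cork discs, 76 mm in diameter, fixed 95 mm apart in a straight row on a brown wooden serving board (385 x 110 x 12 mm, fixed); this one is at the board's -y end. Origin: centre of its underside, on the board's upper face, 12 mm above the table; the cork's top is 2 mm above the origin; z up, y along the row towards mark_a's end
- dishes: stack of round steel side dishes, 100 mm in diameter and 45 mm high, fixed on the table just past one end of the board (either end); a white open spoon caddy, 85 x 85 x 45 mm, stands past the other end. Origin: centre of its underside; z up

How it is judged:
At the end, for the whole second after the job is handed in: From the cork next to the side dishes the pots stand smallest, second smallest, second largest, largest, each on its cork (foot within 4 mm of its top in height), centre within 12 mm of the disc's centre, upright within 0.1 rad, released and at rest (((horizontal distance between dishes and mark_a below 0.22 m and horizontal distance between pot_1 and mark_a below 0.012 m and z of pot_1 in the frame of mark_a between -0.002 and 0.006 m and horizontal distance between pot_2 and mark_b below 0.012 m and z of pot_2 in the frame of mark_b between -0.002 and 0.006 m and horizontal distance between pot_3 and mark_c below 0.012 m and z of pot_3 in the frame of mark_c between -0.002 and 0.006 m and horizontal distance between pot_4 and mark_d below 0.012 m and z of pot_4 in the frame of mark_d between -0.002 and 0.006 m) or (horizontal distance between dishes and mark_d below 0.22 m and horizontal distance between pot_1 and mark_d below 0.012 m and z of pot_1 in the frame of mark_d between -0.002 and 0.006 m and horizontal distance between pot_2 and mark_c below 0.012 m and z of pot_2 in the frame of mark_c between -0.002 and 0.006 m and horizontal distance between pot_3 and mark_b below 0.012 m and z of pot_3 in the frame of mark_b between -0.002 and 0.006 m and horizontal distance between pot_4 and mark_a below 0.012 m and z of pot_4 in the frame of mark_a between -0.002 and 0.006 m)) and angle between each of pot_1, pot_2, pot_3, pot_4's own z axis and vertical below 0.1 rad and linear speed of each of pot_1, pot_2, pot_3, pot_4 below 0.02 m/s and angular speed of each of pot_1, pot_2, pot_3, pot_4 below 0.2 rad/s and contact force between each of pot_1, pot_2, pot_3, pot_4 and the fingers below 0.1 N); the robot touches nothing.
It fails at once if pot_1 dropped: falling or flying faster than 0.7 m/s with no finger on it (a fall of some 25 mm) (linear speed of pot_1 above 0.7 m/s and contact force between pot_1 and the fingers below 0.01 N).
It fails at once if pot_2 dropped: falling or flying faster than 0.7 m/s with no finger on it (a fall of some 25 mm) (linear speed of pot_2 above 0.7 m/s and contact force between pot_2 and the fingers below 0.01 N).
It fails at once if pot_3 dropped: falling or flying faster than 0.7 m/s with no finger on it (a fall of some 25 mm) (linear speed of pot_3 above 0.7 m/s and contact force between pot_3 and the fingers below 0.01 N).
It fails at once if pot_4 dropped: falling or flying faster than 0.7 m/s with no finger on it (a fall of some 25 mm) (linear speed of pot_4 above 0.7 m/s and contact force between pot_4 and the fingers below 0.01 N).
It also fails if it takes over 112 s, if anything falls off the work surface, if the arm or the gripper's body presses on something with over 40 N, if the wrist force passes 120 N, or if a joint passes its speed limit or range.

## Robot

A 6-joint arm with a two-finger parallel gripper is mounted at the origin on the work surface. World frame = base frame: x ahead of the robot, y to its left, z up, the work surface at z = 0. Lengths are in m, angles in rad, forces in N, time in s.
With the tool pointing down it reaches from about 0.35 to 0.8 m from the base axis. Payload 7.3 kg.
Tool frame: the origin (TCP) lies between the finger pads; the fingertips stand 25 mm ahead of it and the grasp point (between the pads) lies 6 mm ahead of it (finger_overhang is the z of the fingertips in the tool frame, in m); z points along the fingers, y is the line along which they close (so a half turn about z gives the same grasp; the last joint's range is limited). The gripper opens to 85 mm and grips with 20 to 120 N. Pads are 22 mm wide; open, the fingers measure 114 mm over their backs; the gripper's body (76 mm by 85 mm) begins 54 mm behind the grasp point. The pads swing forward as they close: fully open they stand 13 mm farther back than shut.
Start: joints at [-1.307, 0.342, 1.524, -0, 1.275, -0.146], TCP at [0.209, -0.482, 0.256] pointing down, gripper open.
Joint ranges: [-2.53, 2.53], [-0.77, 2.02], [0.04, 2.7], [-1, 4.14], [0.28, 2.66], [-3.11, 3.11]. Speed limits (rad/s): [2.57, 2.57, 3.14, 3.14, 3.14, 3.14].

## Interface

Orientations are given as a rotation vector (axis times angle).
In Python, from workcell import get_state, grab_frame, camera_params, sign_off, finger_overhang gives the robot as it stands.
- The arm moves only by the tool drive_tool, never from a script. Its argument "motion" is one flat list of numbers, 5 for each row, row after row: the shift along the tool's x, y, z in m, then the turn about the tool's z in units of 8 degrees (1.0 is 8 degrees), then the finger opening in m, from 0 to 0.0854. In form: [tx, ty, tz, yaw, hand, tx, ty, tz, yaw, hand, ...]. A call has 1 to 20 rows; each row is the pose to reach, as a shift and turn from the pose commanded when the call began, along the tool's axes at that moment; what a row does not reach only later rows make up. A row lasts 1/10 s, in which the tool goes at most 50 mm and 8.59 degrees, less where a joint would pass 70% of its speed; a pose out of reach is approached as far as the arm can. A call with a gripper value outside its range is refused whole. The fingers move at their own pace and stop on an object; the grip force is fixed at half the most. Time passes only in rows, so rows that repeat a pose let the fingers close. It gives the time, the measured TCP pose, the force, the opening and the grip force at its end, in the units of the state.
- get_state(): the state, without advancing time (a new reading comes with each control period).
- grab_frame(name): name is "side" or "top"; returns the picture (420x560x3 uint8, red, green, blue); there is no depth.
- camera_params(name): a dict with "mtx" (3x3 intrinsics, pixels), "rvec" (rotation vector, rad) and "tvec" (3), from world to camera coordinates, as OpenCV has them. Camera axes: x right, y down, z forward; pixel columns grow to the right and rows downward; lengths in m; the calibration is good to about 2 mm. A picture is of the moment at which its call begins. camera_params takes no time and is no camera call.
- sign_off(): hands the job in; it is judged then, once.
The state is a dict: "clock": time; "joint_positions": joint angles; "qvel": joint speeds; "tau": joint torques, N m; "tool_pos": TCP position; "tcp_rot": TCP orientation; "force": force on the tool from outside, world axes, zero at the start; "moment": the same for the moment, N m; "grip_width": finger opening in m; "grasp_force": force on a finger pad.
Only numpy, scipy, OpenCV 4.12 (cv2) and the standard library are available. Lean on these libraries where they do the work, as an engineer would, in place of code of your own. Each camera call takes 0.05 s, during which the arm holds its last target. There are 200 camera calls.

## Working session

There is one attempt and no reset: what is moved stays moved. The work goes in short steps, Python scripts to look and compute and a tool call to move; the robot and the scene stay as the last step left them, time stands still between calls to the robot, and variables do not carry over. Pictures are saved under pics/ and viewed, at most 14 in all, crops included, and the job is handed in when it is done.

Besides the shell and the picture viewer there is one more tool, called as name(argument=value, ...) on one line, values as JSON. drive_tool: Moves the arm, as the interface text tells. Its arguments: {"type":"object","properties":{"motion":{"type":"array"}},"required":["motion"]}

```bash
mkdir -p pics; python3 - <<'E'
from workcell import *
import cv2
print(get_state(), finger_overhang)
for n in("side","top"):
    f=grab_frame(n); cv2.imwrite(f"pics/{n}0.png",cv2.resize(f[:,:,::-1],(800,600),interpolation=cv2.INTER_CUBIC))
    p=camera_params(n); R=cv2.Rodrigues(p["rvec"])[0]; print(n,p["mtx"].tolist(),(-R.T@p["tvec"].reshape(3)).round(3),R.round(3).tolist())
E
```

```text
{'clock': 0.0, 'joint_positions': array([-1.30701715e+00,  3.42719171e-01,  1.52505349e+00, -1.00587671e-05,
        1.27538538e+00, -1.46018988e-01]), 'qvel': array([ 0.00049078, -0.0006487 ,  0.00156343,  0.0011345 , -0.00224485,
        0.00125381]), 'tau': array([-1.13643044e-03, -4.33684087e+01, -2.46008688e+01, -3.50366554e-05,
        7.79814465e-03,  3.13802936e-06]), 'tool_pos': array([ 0.20908256, -0.48116088,  0.25561504]), 'tcp_rot': array([-3.07434495e+00, -6.38901353e-01,  1.59703324e-04]), 'force': array([ 0.63145115, -0.42263205, -0.09531174]), 'moment': array([-0.03009797, -0.01754787, -0.0225709 ]), 'grasp_force': 0.0, 'grip_width': 0.0856891413836347} 0.025
side [[426.29296279068086, 0.0, 283.10475251830434], [0.0, 426.29296279068086, 209.8327717191041], [0.0, 0.0, 1.0]] [0.369 0.644 0.504] [[-0.962, -0.274, -0.002], [-0.156, 0.554, -0.818], [0.226, -0.786, -0.575]]
top [[392.522340789931, 0.0, 281.5729712283831], [0.0, 392.522340789931, 210.37965730371695], [0.0, 0.0, 1.0]] [ 0.357 -0.004  0.925] [[-0.023, -1.0, -0.021], [-0.982, 0.027, -0.189], [0.189, 0.017, -0.982]]
```

View pics/top0.png

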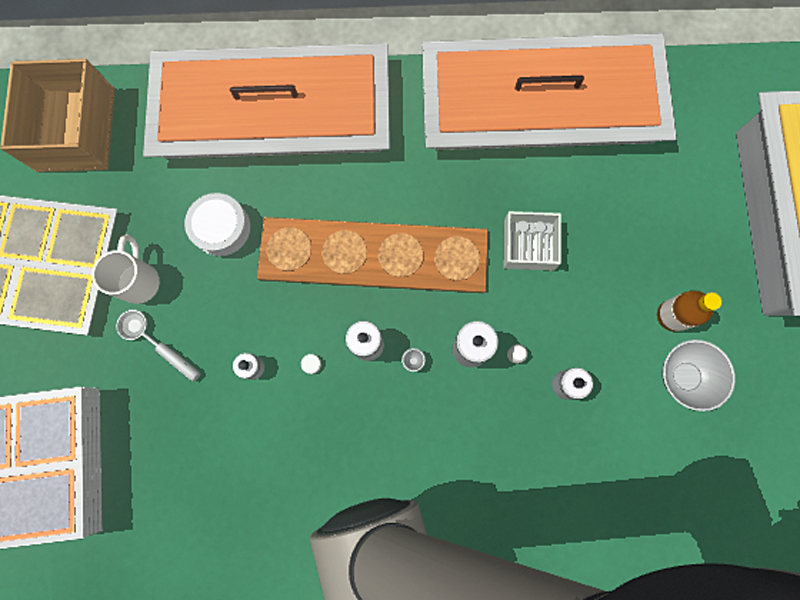

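View pics/side0.png

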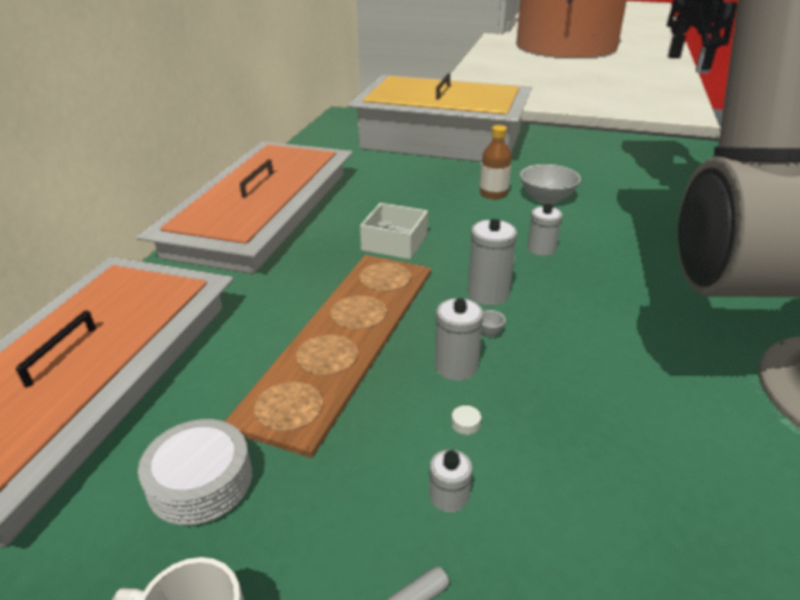

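```bash
python3 - <<'E'
import cv2
from workcell import *
for n,(a,b,c,d),s in(("top",(154,420,136,296),3),("side",(150,420,135,365),2.6)):
    f=grab_frame(n)[c:d,a:b,::-1]; g=cv2.resize(f,None,fx=s,fy=s,interpolation=cv2.INTER_CUBIC); cv2.imwrite(f"pics/{n}1.png",g); print(g.shape)
E
```

```text
(480, 798, 3)
(598, 702, 3)
```

View pics/top1.png

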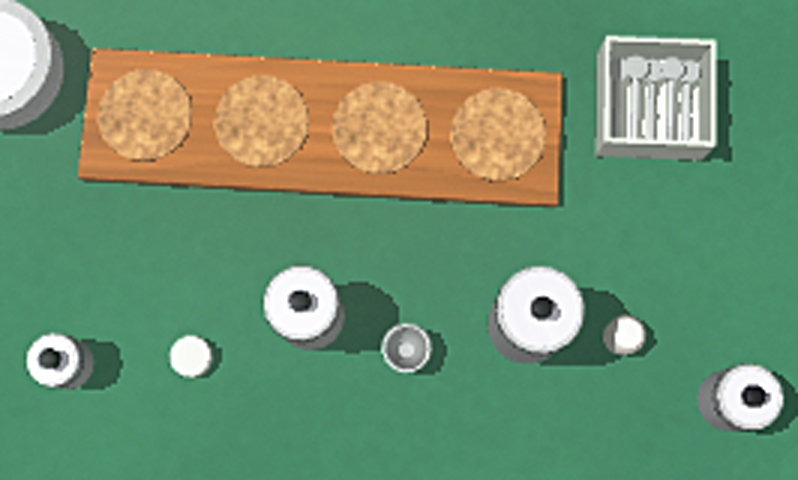

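View pics/side1.png

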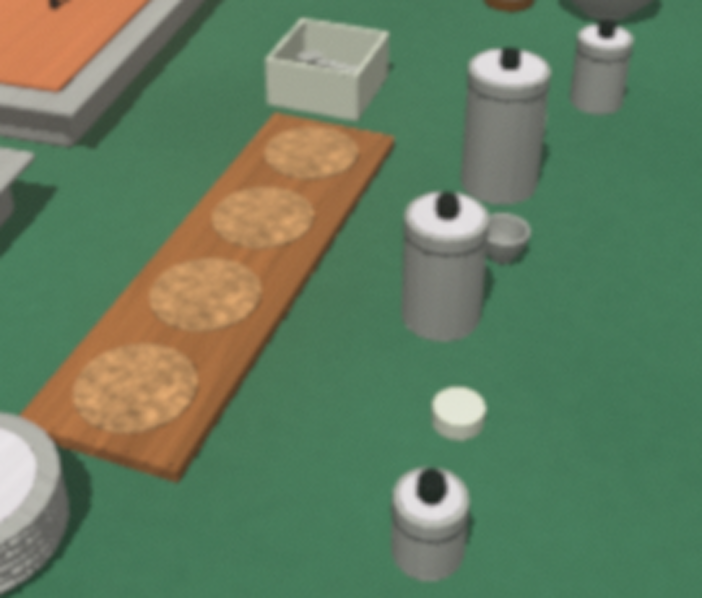

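```bash
cat >h.py <<'E'
import cv2,numpy as np
from workcell import *
P={}
for n in("top","side"):
    p=camera_params(n);P[n]=(np.array(p["mtx"]),np.array(p["rvec"],float).reshape(3),np.array(p["tvec"],float).reshape(3))
def M(n): K,r,t=P[n]; return K@np.c_[cv2.Rodrigues(r)[0],t]
def tri(a,b):
    X=cv2.triangulatePoints(M("top"),M("side"),np.float64(a).reshape(2,1),np.float64(b).reshape(2,1)); return (X[:3]/X[3]).ravel()
def onplane(n,uv,z):
    K,r,t=P[n];R=cv2.Rodrigues(r)[0];d=R.T@np.linalg.inv(K)@np.r_[uv,1];c=-R.T@t;return c+d*(z-c[2])/d[2]
T=lambda u,v:((u+.5)/3-.5+154,(v+.5)/3-.5+136)
S=lambda u,v:((u+.5)/2.6-.5+150,(v+.5)/2.6-.5+135)
E
python3 - <<'E'
from h import *
D={"p1":((55,360),(431,494),.045),"p2":((751,397),(604,40),.065),"p3":((301,302),(446,215),.085),"p4":((540,309),(509,71),.105),
"a":((145,115),(135,388),.014),"b":((262,121),(205,294),.014),"c":((380,127),(263,217),.014),"d":((498,134),(311,151),.014)}
for k,(a,b,z) in D.items(): print(k,tri(T(*a),S(*b)).round(4),onplane("top",T(*a),z).round(4)[:2],onplane("side",S(*b),z).round(4)[:2])
for q in((191,356),(407,348),(627,334)): print(onplane("top",T(*q),.02).round(3))
s=get_state();print(cv2.Rodrigues(s["tcp_rot"])[0].round(4).tolist(),s["tool_pos"].round(4))
E
```

```text
p1 [0.4317 0.2613 0.0411] [0.4298 0.26  ] [0.4325 0.2645]
p2 [ 0.391  -0.2522  0.0584] [ 0.3891 -0.2502] [ 0.392  -0.2391]
p3 [0.4654 0.0717 0.0824] [0.4637 0.0714] [0.4659 0.0752]
p4 [ 0.4535 -0.098   0.0999] [ 0.4519 -0.0974] [ 0.4533 -0.0887]
a [0.631  0.2038 0.0087] [0.6276 0.2021] [0.6299 0.2083]
b [0.6228 0.1085 0.0095] [0.6198 0.1076] [0.6219 0.1131]
c [0.6145 0.0132 0.0097] [0.612  0.0129] [0.6135 0.0184]
d [ 0.6058 -0.0811  0.0118] [ 0.6035 -0.0812] [ 0.6063 -0.0782]
[0.432 0.162 0.02 ]
[ 0.434 -0.004  0.02 ]
[ 0.441 -0.173  0.02 ]
[[0.9172, 0.3984, -0.0002], [0.3984, -0.9172, 0.0009], [0.0002, -0.0009, -1.0]] [ 0.2091 -0.4813  0.2559]
```

drive_tool(motion=[0.333,-0.162,0.055,-8.315,0.085,0.333,-0.162,0.055,-8.315,0.085,0.333,-0.162,0.055,-8.315,0.085,0.333,-0.162,0.055,-8.315,0.085,0.333,-0.162,0.055,-8.315,0.085,0.333,-0.162,0.055,-8.315,0.085,0.333,-0.162,0.055,-8.315,0.085,0.333,-0.162,0.055,-8.315,0.085,0.333,-0.162,0.055,-8.315,0.085,0.499,-0.592,0.055,-8.315,0.085,0.499,-0.592,0.055,-8.315,0.085,0.499,-0.592,0.055,-8.315,0.085,0.499,-0.592,0.055,-8.315,0.085,0.499,-0.592,0.055,-8.315,0.085,0.499,-0.592,0.055,-8.315,0.085,0.499,-0.592,0.055,-8.315,0.085,0.499,-0.592,0.055,-8.315,0.085,0.499,-0.592,0.055,-8.315,0.085,0.499,-0.592,0.055,-8.315,0.085,0.499,-0.592,0.055,-8.315,0.085])

```text
clock: 2.2
tool_pos: [0.4309, 0.2609, 0.2011]
tcp_rot: [2.22, 2.223, -0.001]
force: [0.6, -0.2, -0.6]
grip_width: 0.0851
grasp_force: 0.0
```

drive_tool(motion=[0,0,0.04,0,0.085,0,0,0.08,0,0.085,0,0,0.12,0,0.085,0,0,0.15,0,0.085,0,0,0.165,0,0.085,0,0,0.165,0,0.085,0,0,0.165,0,0.02,0,0,0.165,0,0.02,0,0,0.165,0,0.02,0,0,0.165,0,0.02,0,0,0.165,0,0.02,0,0,0.165,0,0.02,0,0,0.165,0,0.02,0,0,0.165,0,0.02])

```text
clock: 3.6
tool_pos: [0.4318, 0.2603, 0.0377]
tcp_rot: [2.22, 2.221, 0.003]
force: [-0.0, -2.5, 6.1]
grip_width: 0.0385
grasp_force: 59.8
```

```bash
python3 - <<'E'
import cv2,numpy as np
from workcell import *
a=grab_frame("top")[130:330,60:360,::-1];b=grab_frame("side")[260:420,180:420,::-1]
cv2.imwrite("pics/g1.png",np.vstack([cv2.resize(a,(450,300)),cv2.resize(b,(450,300))]))
E
```

```text
(no output)
```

View pics/g1.png

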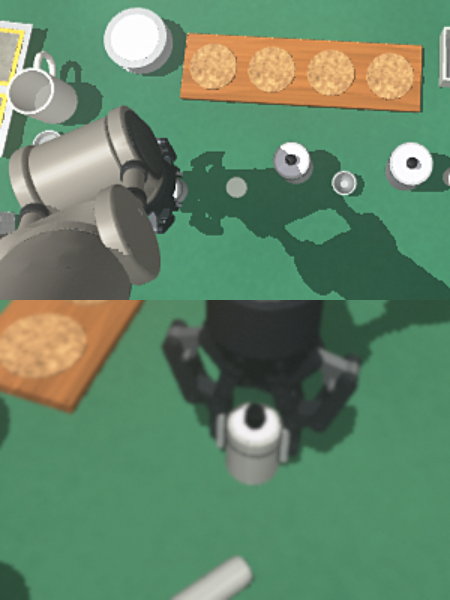

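drive_tool(motion=[0,0,-0.02,0,0.02,0,0,-0.05,0,0.02,0,0,-0.08,0,0.02,-0.005,0.02,-0.1,0,0.02,-0.015,0.05,-0.1,0,0.02,-0.025,0.085,-0.1,0,0.02,-0.035,0.12,-0.1,0,0.02,-0.045,0.155,-0.1,0,0.02,-0.053,0.18,-0.1,0,0.02,-0.058,0.197,-0.1,0,0.02,-0.058,0.197,-0.08,0,0.02,-0.058,0.197,-0.05,0,0.02,-0.058,0.197,-0.03,0,0.02,-0.058,0.197,-0.024,0,0.02,-0.058,0.197,-0.02,0,0.02,-0.058,0.197,-0.018,0,0.02,-0.058,0.197,-0.018,0,0.02])

```text
clock: 5.4
tool_pos: [0.6285, 0.2024, 0.0553]
tcp_rot: [2.221, 2.221, 0.002]
force: [0.3, 0.3, -1.0]
grip_width: 0.0386
grasp_force: 60.5
```

```bash
python3 - <<'E'
import cv2,numpy as np
from workcell import *
a=grab_frame("top")[130:230,110:350,::-1];b=grab_frame("side")[180:340,120:360,::-1]
cv2.imwrite("pics/g2.png",np.vstack([cv2.resize(a,(480,200)),cv2.resize(b,(600,400))[:, :480]]))
E
```

```text
(no output)
```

View pics/g2.png

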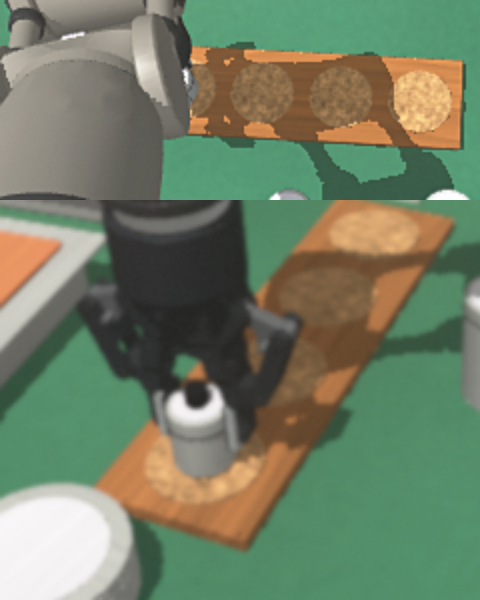

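drive_tool(motion=[0,0,0.0015,0,0.02,0,0,0.003,0,0.02,0,0,0.004,0,0.02,0,0,0.004,0,0.02])

```text
clock: 5.9
tool_pos: [0.6283, 0.2023, 0.0517]
tcp_rot: [2.221, 2.221, 0.001]
force: [-3.0, -1.6, 6.7]
grip_width: 0.0389
grasp_force: 61.5
```

drive_tool(motion=[0,0,0,0,0.05,0,0,0,0,0.06,0,0,0,0,0.085,0,0,0,0,0.085,0,0,0,0,0.085,0,0,0,0,0.085,0,0,-0.02,0,0.085,0,0,-0.05,0,0.085,0,0,-0.1,0,0.085,0,0,-0.15,0,0.085,0,0,-0.15,0,0.085])

```text
clock: 7.0
tool_pos: [0.6314, 0.203, 0.209]
tcp_rot: [2.215, 2.216, 0.02]
force: [1.0, 0.8, 0.2]
grip_width: 0.0848
grasp_force: 0.0
```

drive_tool(motion=[-0.04,-0.02,0,0,0.085,-0.085,-0.045,0,0,0.085,-0.13,-0.068,0,0,0.085,-0.175,-0.092,0,0,0.085,-0.22,-0.115,0,0,0.085,-0.265,-0.139,0,0,0.085,-0.31,-0.163,0,0,0.085,-0.355,-0.186,0,0,0.085,-0.4,-0.21,0,0,0.085,-0.435,-0.228,0,0,0.085,-0.4535,-0.238,0,0,0.085,-0.4535,-0.238,0,0,0.085,-0.4535,-0.238,0.04,0,0.085,-0.4535,-0.238,0.08,0,0.085,-0.4535,-0.238,0.12,0,0.085,-0.4535,-0.238,0.145,0,0.085,-0.4535,-0.238,0.154,0,0.085,-0.4535,-0.238,0.154,0,0.085])

```text
clock: 8.8
tool_pos: [0.39, -0.2503, 0.0455]
tcp_rot: [-2.219, -2.221, 0.0]
force: [-0.3, -1.0, 1.2]
grip_width: 0.0851
grasp_force: 0.0
```

```bash
python3 - <<'E'
import cv2,numpy as np
from workcell import *
print(get_state()["tool_pos"])
a=grab_frame("top")[130:310,130:430,::-1];b=grab_frame("side")[100:340,100:420,::-1]
cv2.imwrite("pics/g3.png",np.hstack([cv2.resize(a,None,fx=1.33,fy=1.33),cv2.resize(b,None,fx=1.25,fy=1.25)[:239,:400]]) if 0 else np.vstack([cv2.resize(a,(500,300)),cv2.resize(b,(400,300))[:, :400].copy().repeat(1,0) if 0 else cv2.copyMakeBorder(cv2.resize(b,(400,300)),0,0,0,100,cv2.BORDER_CONSTANT)]))
E
```

```text
[ 0.38996373 -0.25025394  0.04551902]
```

View pics/g3.png

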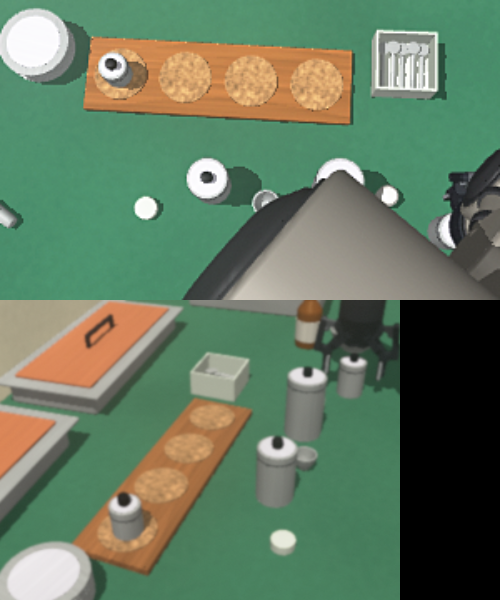

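drive_tool(motion=[0,0,0,0,0.03,0,0,0,0,0.03,0,0,0,0,0.03,0,0,0,0,0.03,0,0,0,0,0.03,0,0,0,0,0.03,0,0,0,0,0.03,0,0,0,0,0.03,0,0,-0.02,0,0.03,0,0,-0.05,0,0.03,0,0,-0.085,0,0.03,0,0,-0.12,0,0.03,0,0,-0.145,0,0.03,0,0,-0.15,0,0.03])

```text
clock: 10.3
tool_pos: [0.391, -0.2521, 0.1992]
tcp_rot: [2.217, 2.217, 0.0]
force: [0.4, -0.5, -2.2]
grip_width: 0.046
grasp_force: 61.8
```

```bash
python3 - <<'E'
import cv2,numpy as np
from workcell import *
a=grab_frame("top")[130:210,140:280,::-1];b=grab_frame("side")[240:340,150:290,::-1]
cv2.imwrite("pics/g4.png",np.vstack([cv2.resize(a,None,fx=3.2,fy=3.2,interpolation=2),cv2.resize(b,None,fx=3.2,fy=3.2,interpolation=2)]))
E
```

```text
(no output)
```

View pics/g4.png

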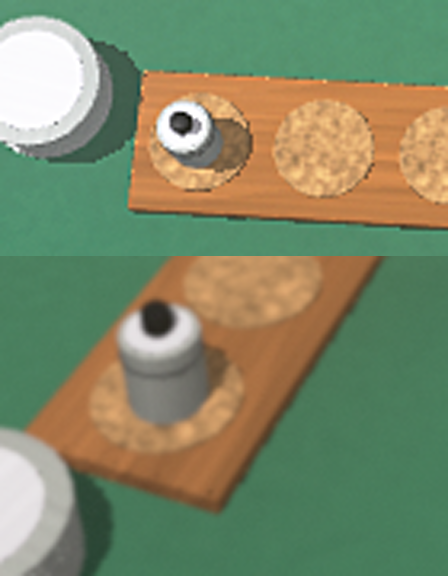

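```bash
python3 - <<'E'
from h import *
T=lambda u,v:((u+.5)/3.2-.5+140,(v+.5)/3.2-.5+130)
S=lambda u,v:((u+.5)/3.2-.5+150,(v+.5)/3.2-.5+240)
print(onplane("top",T(184.5,127),.059),onplane("top",T(200,141),.014),onplane("side",S(168,398),.014),onplane("side",S(166,397),.014))
E
```

```text
[0.62566759 0.20300267 0.059     ] [0.62826867 0.20176762 0.014     ] [0.56659693 0.34356083 0.014     ] [0.5675921  0.34335093 0.014     ]
```

drive_tool(motion=[0.02,0.013,0,0,0.03,0.05,0.032,0,0,0.03,0.085,0.055,0,0,0.03,0.12,0.077,0,0,0.03,0.155,0.1,0,0,0.03,0.19,0.122,0,0,0.03,0.225,0.145,0,0,0.03,0.26,0.167,0,0,0.03,0.295,0.19,0,0,0.03,0.325,0.209,0,0,0.03,0.345,0.222,0,0,0.03,0.359,0.231,0,0,0.03,0.359,0.231,0.03,0,0.03,0.359,0.231,0.06,0,0.03,0.359,0.231,0.09,0,0.03,0.359,0.231,0.115,0,0.03,0.359,0.231,0.127,0,0.03,0.359,0.231,0.13,0,0.03,0.359,0.231,0.13,0,0.03])

```text
clock: 12.3
tool_pos: [0.6209, 0.1077, 0.0658]
tcp_rot: [-2.221, -2.221, 0.001]
force: [0.9, -0.2, -0.6]
grip_width: 0.0459
grasp_force: 62.0
```

drive_tool(motion=[0,0,0.0015,0,0.03,0,0,0.003,0,0.03,0,0,0.004,0,0.03,0,0,0.004,0,0.03])

```text
clock: 12.7
tool_pos: [0.6211, 0.1077, 0.0627]
tcp_rot: [2.221, 2.221, 0.001]
force: [-0.2, -0.3, -2.7]
grip_width: 0.0462
grasp_force: 62.0
```

drive_tool(motion=[0,0,0.001,0,0.03,0,0,0.0015,0,0.03,0,0,0.0015,0,0.03])

```text
clock: 13.0
tool_pos: [0.6212, 0.1078, 0.0615]
tcp_rot: [2.221, 2.221, 0.001]
force: [-1.7, 0.2, 4.3]
grip_width: 0.046
grasp_force: 62.5
```

drive_tool(motion=[0,0,0,0,0.055,0,0,0,0,0.065,0,0,0,0,0.085,0,0,0,0,0.085,0,0,0,0,0.085,0,0,-0.02,0,0.085,0,0,-0.06,0,0.085,0,0,-0.11,0,0.085,0,0,-0.14,0,0.085,-0.008,-0.035,-0.15,0,0.085,-0.018,-0.08,-0.15,0,0.085,-0.028,-0.12,-0.15,0,0.085,-0.0365,-0.15,-0.15,0,0.085,-0.0365,-0.1565,-0.15,0,0.085,-0.0365,-0.1565,-0.15,0,0.085,-0.0365,-0.1565,-0.11,0,0.085,-0.0365,-0.1565,-0.07,0,0.085,-0.0365,-0.1565,-0.03,0,0.085,-0.0365,-0.1565,-0.0075,0,0.085,-0.0365,-0.1565,-0.0075,0,0.085])

```text
clock: 15.0
tool_pos: [0.4638, 0.0714, 0.0653]
tcp_rot: [-2.219, -2.219, 0.006]
force: [0.8, 0.3, 0.6]
grip_width: 0.085
grasp_force: 0.0
```

drive_tool(motion=[0,0,0,0,0.03,0,0,0,0,0.03,0,0,0,0,0.03,0,0,0,0,0.03,0,0,0,0,0.03,0,0,0,0,0.03,0,0,0,0,0.03])

```text
clock: 15.7
tool_pos: [0.4659, 0.0713, 0.0698]
tcp_rot: [2.219, 2.219, 0.004]
force: [0.6, 0.3, 6.5]
grip_width: 0.0529
grasp_force: 63.1
```

drive_tool(motion=[0,0,-0.02,0,0.03,0,0,-0.05,0,0.03,0,0,-0.08,0,0.03,-0.004,0.015,-0.09,0,0.03,-0.014,0.04,-0.09,0,0.03,-0.025,0.07,-0.09,0,0.03,-0.037,0.1,-0.09,0,0.03,-0.05,0.13,-0.09,0,0.03,-0.0585,0.1485,-0.09,0,0.03,-0.0585,0.1485,-0.08,0,0.03,-0.0585,0.1485,-0.055,0,0.03,-0.0585,0.1485,-0.03,0,0.03,-0.0585,0.1485,-0.021,0,0.03,-0.0585,0.1485,-0.018,0,0.03,-0.0585,0.1485,-0.016,0,0.03,-0.0585,0.1485,-0.016,0,0.03])

```text
clock: 17.3
tool_pos: [0.6134, 0.0128, 0.0852]
tcp_rot: [2.22, 2.221, 0.001]
force: [0.1, -0.4, -2.2]
grip_width: 0.0526
grasp_force: 63.8
```

drive_tool(motion=[0,0,0.001,0,0.03,0,0,0.002,0,0.03,0,0,0.0025,0,0.03,0,0,0.0025,0,0.03])

```text
clock: 17.7
tool_pos: [0.6136, 0.0127, 0.0839]
tcp_rot: [2.22, 2.22, 0.002]
force: [-2.8, 0.9, 8.6]
grip_width: 0.0531
grasp_force: 64.7
```

drive_tool(motion=[0,0,0,0,0.06,0,0,0,0,0.07,0,0,0,0,0.085,0,0,0,0,0.085,0,0,0,0,0.085,0,0,-0.02,0,0.085,0,0,-0.06,0,0.085,0,0,-0.11,0,0.085,0,0,-0.14,0,0.085,-0.025,-0.035,-0.14,0,0.085,-0.052,-0.075,-0.14,0,0.085,-0.08,-0.115,-0.14,0,0.085,-0.105,-0.15,-0.14,0,0.085,-0.1105,-0.1605,-0.14,0,0.085,-0.1105,-0.1605,-0.14,0,0.085,-0.1105,-0.1605,-0.11,0,0.085,-0.1105,-0.1605,-0.07,0,0.085,-0.1105,-0.1605,-0.03,0,0.085,-0.1105,-0.1605,-0.0045,0,0.085,-0.1105,-0.1605,-0.0045,0,0.085])

```text
clock: 19.7
tool_pos: [0.4518, -0.0963, 0.0832]
tcp_rot: [-2.216, -2.218, 0.004]
force: [0.3, 0.2, -0.0]
grip_width: 0.085
grasp_force: 0.0
```

drive_tool(motion=[0,0,0,0,0.04,0,0,0,0,0.04,0,0,0,0,0.04,0,0,0,0,0.04,0,0,0,0,0.04,0,0,0,0,0.04,0,0,0,0,0.04])

```text
clock: 20.4
tool_pos: [0.4538, -0.098, 0.0878]
tcp_rot: [2.219, 2.219, 0.003]
force: [1.0, 1.9, 6.5]
grip_width: 0.06
grasp_force: 65.5
```

drive_tool(motion=[0,0,-0.02,0,0.04,0,0,-0.05,0,0.04,0,0,-0.08,0,0.04,0.002,0.015,-0.09,0,0.04,0.005,0.04,-0.09,0,0.04,0.008,0.07,-0.09,0,0.04,0.011,0.1,-0.09,0,0.04,0.014,0.13,-0.09,0,0.04,0.0165,0.152,-0.09,0,0.04,0.0165,0.152,-0.08,0,0.04,0.0165,0.152,-0.055,0,0.04,0.0165,0.152,-0.03,0,0.04,0.0165,0.152,-0.021,0,0.04,0.0165,0.152,-0.018,0,0.04,0.0165,0.152,-0.016,0,0.04,0.0165,0.152,-0.016,0,0.04])

```text
clock: 22.0
tool_pos: [0.6049, -0.0815, 0.1032]
tcp_rot: [2.221, 2.22, 0.001]
force: [-0.9, 0.8, -3.6]
grip_width: 0.0598
grasp_force: 66.6
```

drive_tool(motion=[0,0,0.001,0,0.04,0,0,0.002,0,0.04,0,0,0.002,0,0.04])

```text
clock: 22.3
tool_pos: [0.605, -0.0814, 0.1019]
tcp_rot: [2.22, 2.22, 0.002]
force: [-1.7, 0.3, 5.3]
grip_width: 0.0601
grasp_force: 67.2
```

Contact again; release, rise and back off so the cameras can check all four.

drive_tool(motion=[0,0,0,0,0.067,0,0,0,0,0.075,0,0,0,0,0.085,0,0,0,0,0.085,0,0,0,0,0.085,0,0,-0.02,0,0.085,0,0,-0.06,0,0.085,0,0,-0.1,0,0.085,0,0,-0.14,0,0.085,-0.05,-0.03,-0.14,0,0.085,-0.1,-0.06,-0.14,0,0.085,-0.15,-0.09,-0.14,0,0.085,-0.2,-0.12,-0.14,0,0.085,-0.25,-0.15,-0.14,0,0.085,-0.3,-0.18,-0.14,0,0.085,-0.3,-0.18,-0.14,0,0.085,-0.3,-0.18,-0.14,0,0.085])

```text
clock: 24.0
tool_pos: [0.4212, -0.3862, 0.2401]
tcp_rot: [2.228, 2.214, -0.003]
force: [0.7, 0.5, 0.5]
grip_width: 0.0848
grasp_force: 0.0
```

```bash
python3 - <<'E'
import cv2,numpy as np
from workcell import *
s=get_state();print(s["tool_pos"],s["qvel"].round(3))
a=grab_frame("top")[125:215,140:400,::-1];b=grab_frame("side")[140:340,140:400,::-1]
cv2.imwrite("pics/e1.png",cv2.resize(a,None,fx=3,fy=3,interpolation=2));cv2.imwrite("pics/e2.png",cv2.resize(b,None,fx=3,fy=3,interpolation=2))
E
```

```text
[ 0.42120056 -0.38621483  0.24012156] [ 0.091 -0.015  0.028  0.048  0.011  0.07 ]
```

View pics/e1.png

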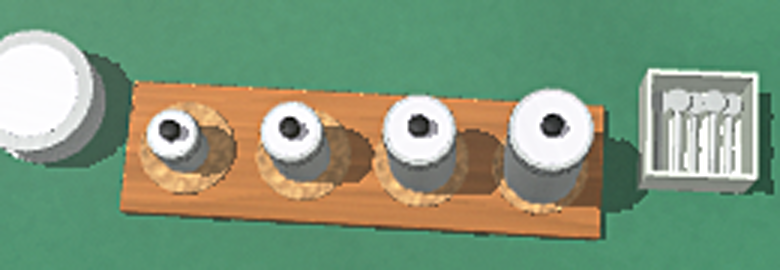

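View pics/e2.png

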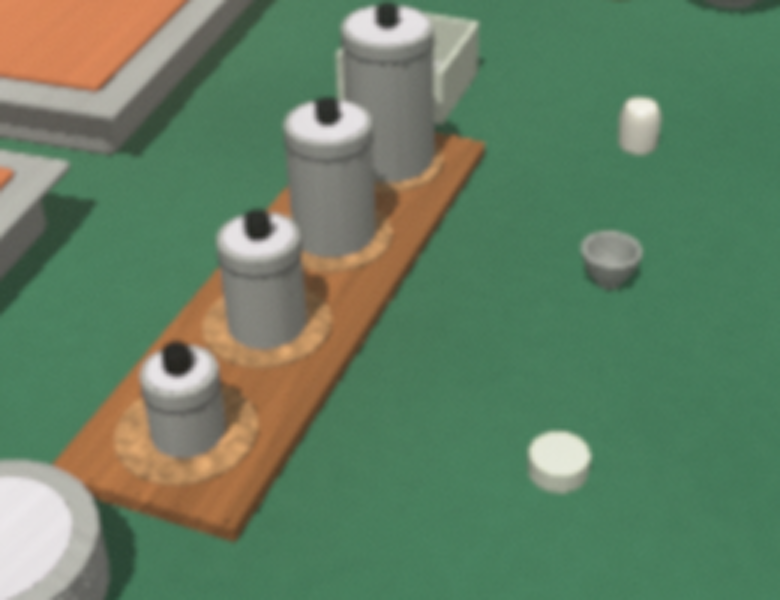

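```bash
python3 - <<'E'
from h import *
T2=lambda u,v:((u+.5)/3-.5+140,(v+.5)/3-.5+125)
C=[(145,115),(262,121),(380,127),(498,134)]
for (q,z,c) in zip([(171,134),(291,133),(419,130),(549,128)],[.059,.079,.099,.119],C):
    print((onplane("top",T2(*q),z)-onplane("top",T(*c),.014))[:2].round(4))
E
```

```text
[-0.0018  0.0024]
[-0.0022  0.0018]
[-0.0011  0.0001]
[0.     0.0014]
```

drive_tool(motion=[0,0,0,0,0.085,0,0,0,0,0.085,0,0,0,0,0.085,0,0,0,0,0.085,0,0,0,0,0.085])

```text
clock: 24.6
tool_pos: [0.4249, -0.3808, 0.2404]
tcp_rot: [2.22, 2.222, -0.0]
force: [0.8, -0.6, -0.9]
grip_width: 0.0851
grasp_force: 0.0
```

All pots stand upright within about 3 mm of their cork centres, with the gripper clear.

```bash
python3 -c "
from workcell import *
print(sign_off())"
```

```text
the job is handed in; nothing more can be done
None
```

I've handed the job in: the four pots stand upright in size order, smallest beside the side dishes and largest beside the spoon caddy, each about 3 mm or less off its cork's centre by the last camera check; the sign-off returned no verdict.

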